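# Close the leak tester and start the test

## Robot

A 6-joint arm with a two-finger parallel gripper is mounted at the origin on the work surface. World frame = base frame: x ahead of the robot, y to its left, z up, the work surface at z = 0. Lengths are in m, angles in rad, forces in N, time in s.
With the tool pointing down it reaches from about 0.275 to 0.825 m from the base axis. Payload 4.9 kg.
Tool frame: the origin (TCP) lies midway between the tips of the shut fingers; the grasp point (between the pads) lies 19 mm behind it (bot.grip_depth is the distance from the TCP to the grasp point, in m); y points along the fingers, x is the direction in which the jaws open and shut, and the axes are right-handed (so a half turn about y gives the same grasp; the last joint's range is limited). The gripper opens to 85 mm and grips with 20 to 120 N. Pads are 22 mm wide; open, the fingers measure 114 mm over their backs; the gripper's body (76 mm by 85 mm) begins 54 mm behind the grasp point. The pads swing forward as they close: fully open they stand 13 mm farther back than shut.
Start: joints at [-1.395, 0.326, -0.193, 1.052, 0, 1.437], TCP at [0.168, -0.524, 0.211] pointing down, gripper open.
Joint ranges: [-2.65, 2.65], [-0.97, 1.79], [-1.3, 1.35], [-1.93, 2.1], [-1.47, 1.37], [-3.14, 3.14]. Speed limits (rad/s): [2.57, 2.57, 3.14, 3.14, 3.14, 3.14].

## Interface

Orientations are given as a unit quaternion [w, x, y, z].
In Python, from cell import bot gives the robot as it stands. Calls block until the motion is done:
- bot.move_pose(position, orientation): joint-space move of the TCP to a pose.
- bot.move_linear(position, speed=0.15, rotation=None, until_force=None): straight line of the TCP; rotation=None keeps the orientation; speed is the mean speed in m/s. With until_force (N) it stops when the force on the tool has changed by that much, and returns True; else False.
- bot.goto_joints(angles): joint-space move.
- bot.set_gripper(opening, grasp_force=None): opening from 0.0 (shut) to 1.0 (fully open); grasp_force is the grip in N (None keeps the last); returns when the fingers have stopped.
- bot.wait(seconds).
- bot.solve_ik(position, orientation): joint angles nearest the present ones, or None.
- bot.camera(name): name is "scene" or "top" or "wrist"; returns the picture (420x560x3 uint8, red, green, blue); there is no depth.
- bot.calibration(name): a dict with "mtx" (3x3 intrinsics, pixels), "k1" (the pictures are not rectified: a ray, as slopes to the right and down, at radius r is drawn at 1 + k1 r^2 times it, then the intrinsics apply), "extrinsics" (4x4, takes a point from world to camera coordinates); the wrist camera has in their place "hand_eye" (4x4, takes a point from camera to tool coordinates, whose origin is the TCP and whose axes are the tool frame's). Camera axes: x right, y down, z forward; pixel columns grow to the right and rows downward; lengths in m; the calibration is good to about 2 mm. A picture is of the moment at which its call begins: read the wrist's pose just before it. calibration takes no time and is no camera call.
A pose or a line that the arm cannot do raises bot.PlanningError and nothing moves.
- bot.close_job(): hands the job in, once; it reports no verdict.
Trained networks look in the newest picture that a camera, given by its name, has taken for a name from the list of things; names that differ only in an ending like _2 or _b are one class to them, and where a whole thing is asked for, a point or a joint stands for the part that bears it (a point fixed in the world has none). Each returns a list of dicts, best first, with "confidence" (0 to 1); they miss things now and then, are a little off and sometimes report something else, mostly with a low value. They report only what shows in the picture. A call takes as long as a camera call. They do not tell look-alikes from the thing itself.
- bot.search_frame(camera, thing): "bbox" ([left, top, width, height] in pixels, round what is visible of it).
Readings, each from a call of its own:
- bot.read_clock(): time.
- bot.read_joint_positions(): joint angles.
- bot.read_joint_vel(): joint speeds.
- bot.read_joint_efforts(): joint torques, N m.
- bot.read_position(): TCP position.
- bot.read_tool_rot(): TCP orientation.
- bot.read_ft_force(): force on the tool from outside, world axes, zero at the start.
- bot.read_moment(): the same for the moment, N m.
- bot.read_gripper_width(): opening from 0.0 (shut) to 1.0 (fully open).
Only numpy, scipy, OpenCV 4.12 (cv2) and the standard library are available. Lean on these libraries where they do the work, as an engineer would, in place of code of your own. Each camera call takes 0.05 s, during which the arm holds its last target.

## Task

A watch is waiting in the leak tester on the bench. Using only the fingertips, gently push the tester's clear lid down until it is fully shut on the chamber, then lightly press the green start key all the way in and let it spring back out. Press none of the other keys, and leave the watch in the chamber and the other things on the mat as they are.

Things in the scene. Friction and masses are not known exactly. Their poses are not given: they have to be found in the camera images.
- tester: fixed light grey machine, 270 mm deep (x), 200 wide (y), at most 0.3 rad askew. Origin: centre of underside; +x from the sloping key panel at its front to the lid hinge at its back, +y left as seen from the front. Panel rises 15 degrees from z = 52 mm at x = -140 to 79 at x = -40. Behind it, an open round aluminium chamber: outer radius 62, inner 52, rim at z = 115, axis at x = 35, y = 0
- lid (a joint): lid angle (rad): 0 shut, grows as it opens, stop at 1.2; starts between 0.45 and 1.0. A clear disc in an aluminium rim (66 mm radius, 17 mm thick, 0.25 kg), hinged at the back of the chamber, with a 40 mm wide tab at its front. Its friction hinge keeps any angle; 2 to 3 N at the thumb pad moves it down; once shut, its rubber seal yields 1.5 mm at the pad per 10 N, up to 25 N
- lid_hinge (a point): middle of the lid's hinge axis, on the tester at x = 110, y = 0, z = 118 mm. The axis is parallel to the tester's y axis
- lid_pad (a point): middle of the top face of the black rubber thumb pad (22 x 34 mm) on the tab at the lid's front. From the hinge axis it lies 149 mm along the lid (forwards when shut) and 17 mm square to the lid (upwards when shut); it swings with the lid. Its z axis is the outward normal of the pad
- start_key (a joint): travel of the green start key's plunger (m): 0 = out, 0.004 = fully in. Sprung: 1.7 N to begin, 4.7 N fully in; pushed harder, its rubber cap yields 1.7 mm more per 10 N. Springs back when released. White triangle outline on its cap
- start_key_top (a point): middle of the top of the green start key's cap: 18 mm up the slope by 22 mm across, 9 mm proud of the panel when out. Its z axis is the outward normal, along which the key travels. Four keys in a row across the panel, 36 mm apart: from the left as seen from the front grey, grey, green, red
- up_key (a joint): travel of the grey key at the far left (m), same key as the start key; must not be pressed
- down_key (a joint): travel of the grey key just left of the green one (m); must not be pressed
- stop_key (a joint): travel of the red key at the far right (m); must not be pressed
- stage (a point): middle of the top of the round white stage (64 mm diameter) inside the chamber, where the watch lies
- watch: the watch to be tested: steel head without strap, blue dial, 40 mm diameter, 10 mm thick, loose, lying dial up on the stage in the chamber, clear below the lid. Origin at the centre of its underside
- bracelet_watch: steel watch with its bracelet laid flat, 172 mm by 40 mm, 10 mm high, loose, on the mat left of the tester. Origin at the centre of its underside
- loupe: black eye loupe, 38 mm diameter, 30 mm high, loose, on the mat right of the key panel. Origin at the centre of its underside
- dish: white parts dish, 64 mm diameter, 18 mm high, loose, on the mat right of the tester. Origin at the centre of its underside
- screwdriver: brass-handled screwdriver, 120 mm long, lying loose on the mat to the left. Origin under its middle
- mallet: wooden mallet, 220 mm long, lying loose on the mat to the right. Origin under its middle
- battery_meter: round dark blue battery meter, 104 mm diameter, 45 mm high, loose, on the mat to the left. Origin at the centre of its underside
There are look-alikes about, which are no part of the job. There is more than one size of the watch; the job needs the middle-sized.

How it is judged:
By the outcome, as a careful person would: the job done as asked, in the order asked, and still so for the second after the job is handed in, with the robot touching nothing.
It also fails if it takes over 48 s, if anything falls off the work surface, if the arm or the gripper's body presses on something with over 40 N, if the wrist force passes 120 N, or if a joint passes its speed limit or range.

## Working session

There is one attempt and no reset: what is moved stays moved. The work goes in short steps, each a Python script; the robot and the scene stay as the last script left them, time stands still between calls to the robot, and variables do not carry over. Pictures are saved under pics/ and viewed, and the job is handed in when it is done.

```bash
ls; mkdir -p pics; python3 - <<'E'
from cell import bot
import cv2
for n in ["scene","top","wrist"]:
    im=bot.camera(n); cv2.imwrite(f"pics/{n}0.png",im[:,:,::-1])
    c=bot.calibration(n); print(n,{k:(v.round(4).tolist() if hasattr(v,'round') and hasattr(v,'tolist') else v) for k,v in c.items()})
    if n!="wrist":
        for t in ["tester","lid","start_key","lid_pad","stop_key","up_key","watch","stage"]:
            print(t,[(d['bbox'],round(d['confidence'],2)) for d in bot.search_frame(n,t)][:4])
print(bot.read_clock(),bot.read_ft_force(),bot.read_gripper_width(),bot.read_tool_rot())
E
```

```text
pics
scene {'mtx': [[427.0641, 0.0, 280.9698], [0.0, 427.0641, 206.3417], [0.0, 0.0, 1.0]], 'k1': -0.016136177355848706, 'extrinsics': [[0.0608, 0.9981, -0.0017, -0.041], [0.7912, -0.0492, -0.6096, -0.3898], [-0.6085, 0.0357, -0.7927, 1.6558], [0.0, 0.0, 0.0, 1.0]]}
tester [([231.0, 191.8, 75.1, 90.0], 0.67)]
lid [([240.4, 190.3, 50.7, 69.0], 0.68), ([399.6, 232.2, 37.0, 36.3], 0.29)]
start_key [([314.7, 216.5, 16.0, 47.4], 0.41)]
lid_pad [([243.3, 189.3, 46.8, 58.5], 0.95)]
stop_key [([315.2, 217.4, 18.0, 47.2], 0.28)]
up_key [([129.6, 192.5, 32.7, 64.0], 0.18)]
watch [([340.8, 247.7, 29.8, 15.9], 0.52), ([213.9, 195.4, 7.5, 6.8], 0.49)]
stage [([229.1, 191.4, 79.4, 87.2], 0.96)]
top {'mtx': [[460.4041, 0.0, 282.8324], [0.0, 460.4041, 217.5425], [0.0, 0.0, 1.0]], 'k1': -0.01195327468669103, 'extrinsics': [[-0.0257, -0.9993, -0.0264, 0.035], [-0.9827, 0.0301, -0.1827, 0.5846], [0.1834, 0.0213, -0.9828, 1.0519], [0.0, 0.0, 0.0, 1.0]]}
tester [([259.3, 141.2, 91.7, 126.2], 0.77), ([295.1, 178.6, 22.9, 12.3], 0.75)]
lid [([260.5, 144.5, 91.6, 121.4], 0.67), ([272.9, 146.9, 60.6, 31.9], 0.66)]
start_key [([311.7, 242.9, 14.4, 10.6], 0.53)]
lid_pad [([273.4, 147.6, 63.7, 32.2], 0.88), ([279.0, 244.6, 9.6, 9.9], 0.72)]
stop_key [([325.8, 244.3, 12.1, 6.9], 0.65)]
up_key [([117.8, 163.4, 37.9, 45.5], 0.58), ([282.5, 244.9, 7.8, 10.6], 0.46)]
watch [([193.9, 172.4, 25.0, 19.3], 0.8), ([293.0, 178.2, 23.2, 13.8], 0.74), ([273.7, 147.6, 56.6, 31.4], 0.55), ([358.6, 266.1, 16.2, 16.2], 0.54)]
stage [([262.9, 147.2, 89.7, 118.5], 0.89)]
wrist {'mtx': [[300.236, 0.0, 278.4658], [0.0, 300.236, 207.0729], [0.0, 0.0, 1.0]], 'k1': -0.058513205225480015, 'hand_eye': [[1.0, 0.0002, -0.0001, -0.0002], [0.0001, -0.263, 0.9648, -0.164], [0.0002, -0.9648, -0.263, 0.0668], [0.0, 0.0, 0.0, 1.0]]}
0.95 [-0.58529923 -0.38709844  0.8423562 ] 0.9959207226144019 [-0.57114645  0.57116359 -0.41686396  0.41687927]
```

```bash
python3 - <<'E'
import cv2
a=cv2.imread("pics/top0.png"); cv2.imwrite("pics/top0c.png",cv2.resize(a[110:310,170:436],None,fx=3,fy=3,interpolation=cv2.INTER_CUBIC))
E
```

```text
(no output)
```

View pics/scene0.png

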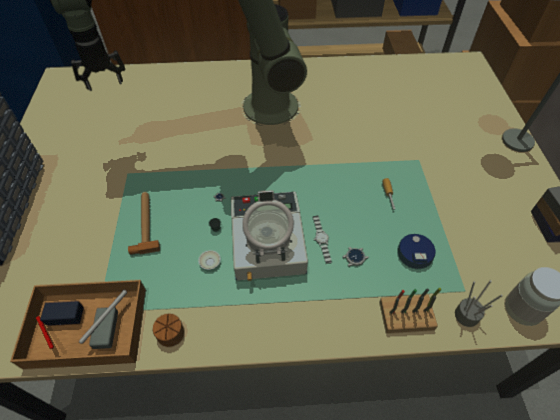

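View pics/top0.png

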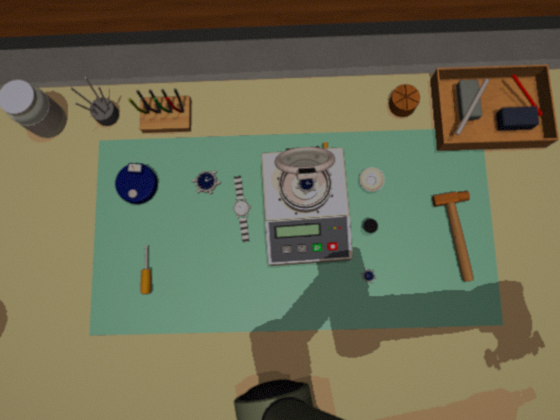

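View pics/wrist0.png

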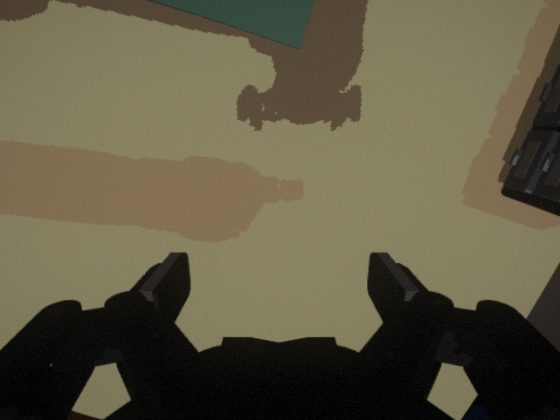

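```bash
sleep 1
```

```text
(no output)
```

View pics/top0c.png

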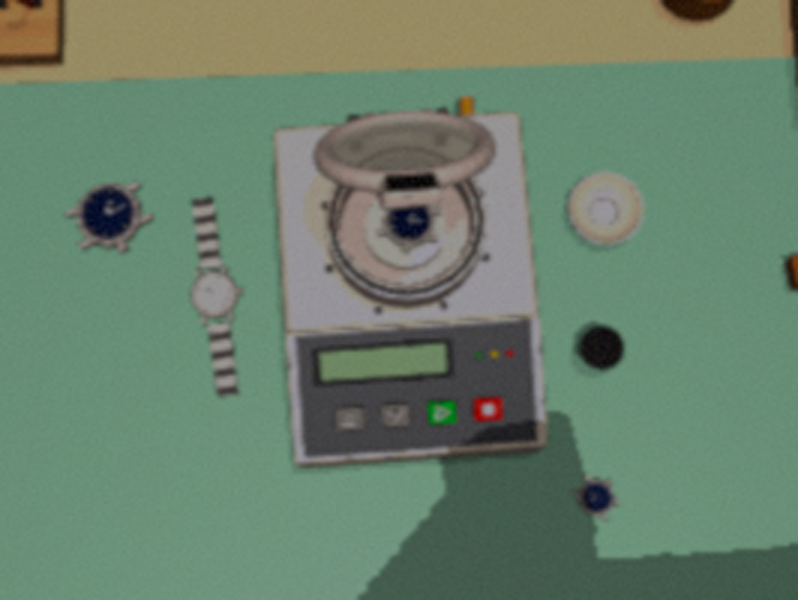

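```bash
cat > h.py <<'E'
import numpy as np, cv2
from scipy.spatial.transform import Rotation as R
from scipy.optimize import least_squares
from cell import bot
def proj(P,c,T):
    P=np.atleast_2d(P); p=(T[:3,:3]@P.T).T+T[:3,3]; s=p[:,:2]/p[:,2:]
    r2=(s**2).sum(1,keepdims=True); s=s*(1+c['k1']*r2); K=np.array(c['mtx'])
    return s*[K[0,0],K[1,1]]+[K[0,2],K[1,2]]
def T_fixed(n): return np.array(bot.calibration(n)['extrinsics'])
def T_wrist(pos,q):
    W=np.eye(4); W[:3,:3]=R.from_quat(q,scalar_first=True).as_matrix(); W[:3,3]=pos
    return np.linalg.inv(W@np.array(bot.calibration('wrist')['hand_eye']))
SL=np.radians(15)
def pan(x,h=0): # panel surface point x, proud h along normal
    z=.052+(x+.140)*np.tan(SL); return np.array([x-h*np.sin(SL),z+h*np.cos(SL)])
def pad(th,a=.149,n=.017):
    return np.array([.110-a*np.cos(th)+n*np.sin(th), .118+a*np.sin(th)+n*np.cos(th)])
def toW(p,tx,ty,yaw):
    p=np.atleast_2d(p); c,s=np.cos(yaw),np.sin(yaw)
    return np.c_[tx+c*p[:,0]-s*p[:,1], ty+s*p[:,0]+c*p[:,1], p[:,2]]
def model(v):
    tx,ty,yaw,th,kx=v
    k=pan(kx,.009); P=[[k[0],y,k[1]] for y in (.054,.018,-.018,-.054)]
    a=np.linspace(0,2*np.pi,8,endpoint=False)
    p=pad(th); P.append([p[0],0,p[1]])
    return toW(np.array(P),tx,ty,yaw)
def q_tool(yaw,tilt,flip=1):
    # tool y: down, leaning by tilt about tester y (tilt>0: fingers point toward -x); tool x along flip*tester y
    d=np.array([-np.sin(tilt),0,-np.cos(tilt)]); x=np.array([0,flip,0.]); z=np.cross(x,d)
    M=R.from_euler('z',yaw).as_matrix()@np.c_[x,d,z]
    return R.from_matrix(M).as_quat(scalar_first=True)
E
python3 - <<'E'
from h import *
print(R.from_quat([-0.571,0.571,-0.417,0.417],scalar_first=True).as_matrix().round(2).tolist())
obs=np.array([[350,418],[396,415],[442,412],[488,409],[410,182]])/3+[170,110]
c=bot.calibration('top');T=T_fixed('top')
f=lambda v:(proj(model(v),c,T)-obs).ravel()
for kx in (-.10,-.115):
    r=least_squares(f,[.5,-.02,0,.8,kx]); print(r.x.round(4),r.fun.round(2))
v=r.x
# check corners of body and chamber front etc
for n,p in dict(fl=[-.14,.1,.052],fr=[-.14,-.1,.052],chfront=[.035-.062,0,.115],chl=[.035,.062,.115],chr=[.035,-.062,.115]).items():
    print(n,((proj(toW(p,*v[:3]),c,T)-[170,110])*3).round(0))
for flip in (1,-1):
  for h in (.25,.3):
    q=q_tool(v[2],0,flip)
    for dx in(-.1,-.2):
        print(flip,h,dx,bot.solve_ik(toW([dx,0,h+.0],*v[:3])[0],q))
E
```

```text
[[0.3, 0.0, 0.95], [-0.95, 0.0, 0.3], [0.0, -1.0, 0.0]]
[ 0.6454 -0.0372  0.0414  0.681  -0.1337] [ 0.07  0.11  0.    0.04 -0.06 -0.03 -0.11 -0.1   0.08 -0.  ]
[ 0.6454 -0.0372  0.0414  0.681  -0.1337] [ 0.07  0.11  0.    0.04 -0.06 -0.03 -0.11 -0.1   0.08 -0.  ]
fl [[293. 429.]]
fr [[545. 411.]]
chfront [[410. 263.]]
chl [[323. 191.]]
chr [[484. 179.]]
1 0.25 -0.1 [-0.21057372  0.29791255 -0.13059396  1.14228981  0.         -0.25199469]
1 0.25 -0.2 [-0.26678274  0.10960691 -0.3692481   1.09194132  0.         -0.30820371]
1 0.3 -0.1 [-0.21057372  0.27892015 -0.0304279   1.26144827  0.         -0.25199469]
1 0.3 -0.2 [-0.26678274  0.08591871 -0.26844617  1.21643145  0.         -0.30820371]
-1 0.25 -0.1 [-0.21057372  0.29791255 -0.13059396  1.14228981  0.          2.88959796]
-1 0.25 -0.2 [-0.26678274  0.10960691 -0.3692481   1.09194132  0.          2.83338895]
-1 0.3 -0.1 [-0.21057372  0.27892015 -0.0304279   1.26144827  0.          2.88959796]
-1 0.3 -0.2 [-0.26678274  0.08591871 -0.26844617  1.21643145  0.          2.83338895]
```

```bash
python3 - <<'E'
from h import *
obs=np.array([[350,418],[396,415],[442,412],[488,409],[410,182],[411,303],[298,463],[545,447]])/3+[170,110]
c=bot.calibration('top');T=T_fixed('top')
ex=[[.035-.062,0,.115],[-.138,.1,.052],[-.138,-.1,.052]]
f=lambda v:(proj(np.r_[model(v),toW(ex,*v[:3])],c,T)-obs).ravel()
r=least_squares(f,[.5,-.02,0,.8,-.1]); print(r.x.round(4),r.fun.round(2)); v=r.x
ps=bot.search_frame
bot.set_gripper(0.0,20)
for i,(dx,h,tl,fl) in enumerate([(-.12,.31,0,1)]):
    q=q_tool(v[2],tl,fl); p=toW([dx,0.0,h],*v[:3])[0]
    bot.move_pose(p,q)
    P=bot.read_position();Q=bot.read_tool_rot(); im=bot.camera('wrist')
    cv2.imwrite(f'pics/w{i+1}.png',im[:,:,::-1]); np.savez(f'w{i+1}.npz',P=P,Q=Q)
    print(P,Q,bot.read_clock())
    for t in ["start_key","lid_pad","stop_key","down_key"]:
        print(t,[(np.round(d['bbox']),round(d['confidence'],2)) for d in bot.search_frame('wrist',t)][:4])
E
```

```text
[ 0.6153 -0.0378  0.043   0.8895 -0.1045] [-0.17  0.16 -0.14  0.06 -0.09 -0.04 -0.03 -0.14  0.18 -0.01  0.37 -0.37
 -1.17  0.5   0.98 -0.18]
[ 0.49536527 -0.04354456  0.30985332] [ 0.48947011 -0.48947032 -0.51021604  0.51040906] 3.8833
start_key [(array([258., 184.,  18.,  10.]), 0.59)]
lid_pad []
stop_key [(array([233., 182.,  13.,  13.]), 0.54)]
down_key [(array([286., 184.,  17.,  12.]), 0.57)]
```

View pics/w1.png

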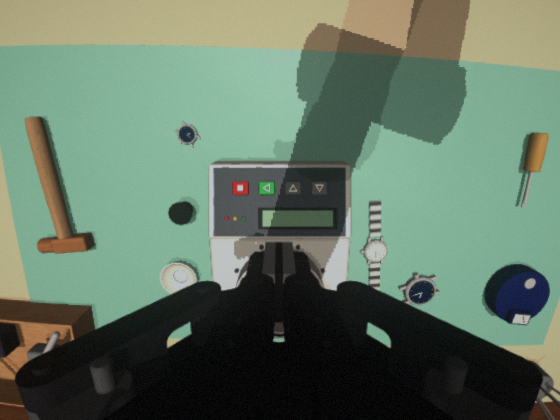

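```bash
python3 - <<'E'
import cv2
a=cv2.imread("pics/w1.png"); cv2.imwrite("pics/w1c.png",cv2.resize(a[150:290,190:370],None,fx=4,fy=4,interpolation=cv2.INTER_CUBIC))
a=cv2.imread("pics/scene0.png"); cv2.imwrite("pics/s0c.png",cv2.resize(a[180:290,205:330],None,fx=5,fy=5,interpolation=cv2.INTER_CUBIC))
E
```

```text
(no output)
```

View pics/w1c.png

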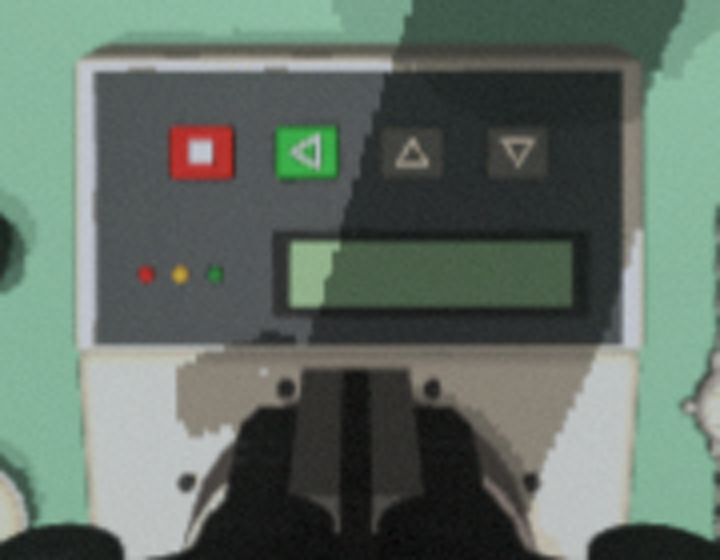

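View pics/s0c.png

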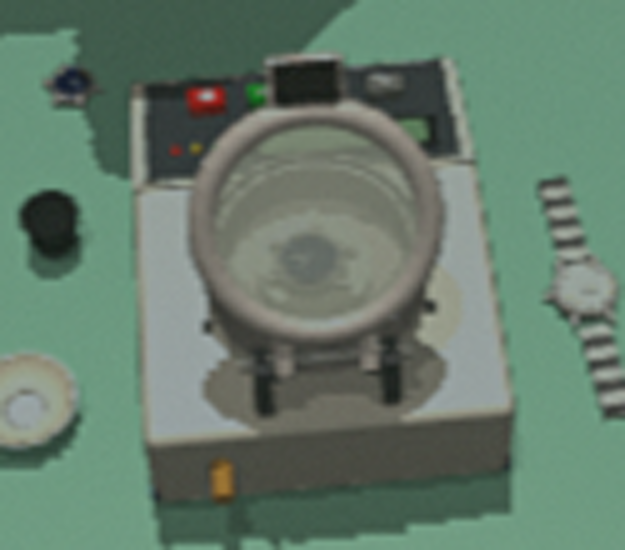

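```bash
cat > fit.py <<'E'
from h import *
D=np.load('w1.npz')
cs={n:bot.calibration(n) for n in('top','scene','wrist')}
Ts={'top':T_fixed('top'),'scene':T_fixed('scene'),'wrist':T_wrist(D['P'],D['Q'])}
def pts(v):
    m=model(v); W=lambda *p:toW(list(p),*v[:3])[0]
    return {'k1':m[0],'k2':m[1],'g':m[2],'r':m[3],'pad':m[4],'chf':W(-.027,0,.115),
     'pl':W(-.04,.1,.079),'pr':W(-.04,-.1,.079),'hinge':W(.11,0,.118),'fl':W(-.138,.1,.052),'fr':W(-.138,-.1,.052)}
O=[('top','k1',350,418),('top','k2',396,415),('top','g',442,412),('top','r',488,409),('top','pad',410,182),('top','chf',411,303),('top','pl',288,331),('top','pr',535,318),
('wrist','r',202,153),('wrist','g',307,152),('wrist','k2',412,153),('wrist','k1',517,154),('wrist','pl',640,350),('wrist','pr',80,350),
('scene','pad',308,82),('scene','r',206,98),('scene','pl',475,161),('scene','pr',137,187)]
S={'top':(3,170,110),'wrist':(4,190,150),'scene':(5,205,180)}
def f(v):
    p=pts(v); e=[]
    for n,k,a,b in O:
        s,ox,oy=S[n]; e.append(proj(p[k],cs[n],Ts[n])[0]-[a/s+ox,b/s+oy])
    return np.ravel(e)
r=least_squares(f,[.6,-.03,0,.85,-.1],loss='soft_l1'); v=r.x
print(v.round(4))
for o,e in zip(O,f(v).reshape(-1,2)): print(o[:2],e.round(1))
np.save('v.npy',v)
print({k:x.round(3).tolist() for k,x in pts(v).items()})
E
python3 fit.py
```

```text
[ 0.62   -0.0365  0.0408  0.8583 -0.1063]
('top', 'k1') [-0.8 -1.1]
('top', 'k2') [-0.8 -1.1]
('top', 'g') [-0.7 -1.2]
('top', 'r') [-0.7 -1.3]
('top', 'pad') [-0.4 -0. ]
('top', 'chf') [-0.3 -2.4]
('top', 'pl') [-1.7 -0.2]
('top', 'pr') [ 1.  -1.9]
('wrist', 'r') [-0.2 -0.5]
('wrist', 'g') [-0.2 -0.3]
('wrist', 'k2') [-0.2 -0.5]
('wrist', 'k1') [-0.2 -0.7]
('wrist', 'pl') [ 0.7 -0.4]
('wrist', 'pr') [-1.6 -0.5]
('scene', 'pad') [-0.6  0. ]
('scene', 'r') [ 0.  -0.3]
('scene', 'pl') [ 0.  -0.8]
('scene', 'pr') [-1.1 -0.4]
{'k1': [0.509, 0.013, 0.07], 'k2': [0.511, -0.023, 0.07], 'g': [0.512, -0.059, 0.07], 'r': [0.514, -0.095, 0.07], 'pad': [0.645, -0.035, 0.242], 'chf': [0.593, -0.038, 0.115], 'pl': [0.576, 0.062, 0.079], 'pr': [0.584, -0.138, 0.079], 'hinge': [0.73, -0.032, 0.118], 'fl': [0.478, 0.058, 0.052], 'fr': [0.486, -0.142, 0.052]}
```

```bash
python3 - <<'E'
from h import *
v=np.load('v.npy')
for k in (.5,.7,1):
  for th in (.86,.5,.2,0):
    p=pad(th); print(k,th,[None if j is None else np.round(j,2) for j in [bot.solve_ik(toW([p[0],0,p[1]],*v[:3])[0],q_tool(v[2],k*th))]])
k=pan(v[4],.009); print([None if j is None else np.round(j,2) for j in [bot.solve_ik(toW([k[0],-.018,k[1]],*v[:3])[0],q_tool(v[2],-SL))]])
E
```

```text
0.5 0.86 [array([-0.13,  0.98,  0.93,  1.95, -0.07, -0.16])]
0.5 0.5 [array([-0.16,  0.66,  0.3 ,  1.46, -0.05, -0.19])]
0.5 0.2 [array([-0.18,  0.51, -0.03,  1.12, -0.02, -0.22])]
0.5 0 [array([-0.19,  0.44, -0.22,  0.91,  0.  , -0.23])]
0.7 0.86 [None]
0.7 0.5 [array([-0.15,  0.76,  0.45,  1.61, -0.06, -0.18])]
0.7 0.2 [array([-0.17,  0.54,  0.02,  1.18, -0.03, -0.21])]
0.7 0 [array([-0.19,  0.44, -0.22,  0.91,  0.  , -0.23])]
1 0.86 [None]
1 0.5 [array([-0.14,  0.93,  0.71,  1.85, -0.08, -0.16])]
1 0.2 [array([-0.17,  0.6 ,  0.1 ,  1.27, -0.04, -0.2 ])]
1 0 [array([-0.19,  0.44, -0.22,  0.91,  0.  , -0.23])]
[array([-0.32,  0.26, -0.76,  0.3 ,  0.09, -0.35])]
```

```bash
python3 - <<'E'
from h import *
v=np.load('v.npy'); K=.4; th0=v[3]
def tgt(th,back=0):
    p=pad(th); t=K*th
    return toW([p[0]+back*np.sin(t),0,p[1]+back*np.cos(t)],*v[:3])[0], q_tool(v[2],t)
p,q=tgt(th0,.045); bot.move_pose(p,q); f0=bot.read_ft_force(); print(f0,bot.read_clock())
P=bot.read_position();Q=bot.read_tool_rot(); cv2.imwrite('pics/w2.png',bot.camera('wrist')[:,:,::-1])
cv2.imwrite('pics/s2.png',cv2.resize(bot.camera('scene')[150:300,180:380],None,fx=3.5,fy=3.5,interpolation=cv2.INTER_CUBIC)[:,:,::-1])
for th in [th0]+list(np.arange(.75,.07,-.1)):
    p,q=tgt(th); hit=bot.move_linear(p,speed=.06,rotation=q,until_force=12)
    print(round(th,2),hit,(bot.read_ft_force()-f0).round(1),round(bot.read_clock(),2))
    if hit: break
cv2.imwrite('pics/s3.png',cv2.resize(bot.camera('scene')[150:300,180:380],None,fx=3.5,fy=3.5,interpolation=cv2.INTER_CUBIC)[:,:,::-1])
E
```

```text
[-0.04063795  0.05757901  0.69651872] 5.125
0.86 False [-0.6 -0.4 -0.4] 6.12
0.75 False [ 0.5 -0.4 -0.7] 6.54
0.65 False [ 0.4 -0.1 -0.7] 6.94
0.55 False [ 0.1  0.8 -1.1] 7.34
0.45 False [ 0.4  0.9 -0.6] 7.74
0.35 False [ 0.7  0.6 -1.1] 8.14
0.25 False [-0.1 -0.3 -0.2] 8.54
0.15 False [-0.2 -0.6 -0.5] 8.94
```

View pics/s2.png

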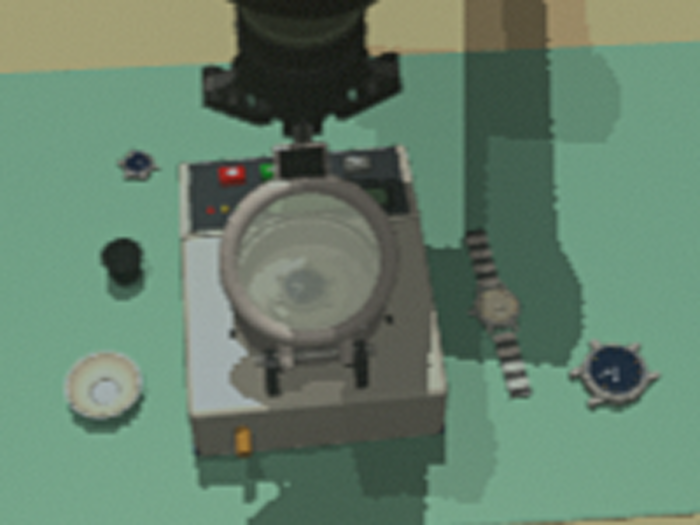

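View pics/s3.png

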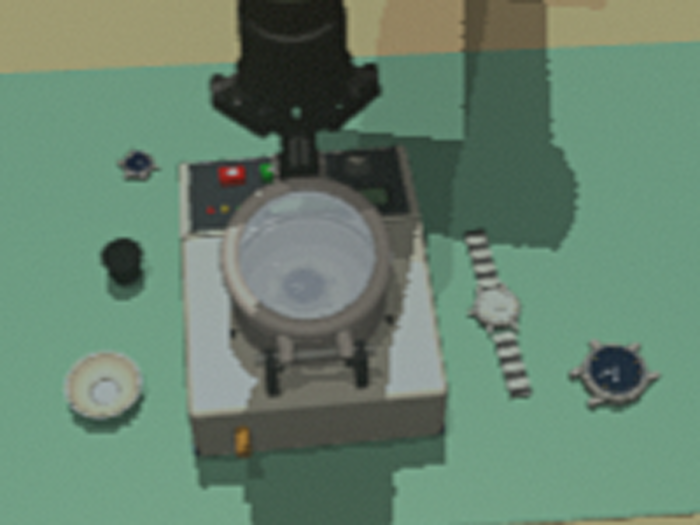

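```bash
python3 - <<'E'
from h import *
v=np.load('v.npy')
for n in('scene','top'):
  for th in (.86,.5,.15,.05): 
    p=pad(th); print(n,th,proj(toW([p[0],0,p[1]],*v[:3]),bot.calibration(n),T_fixed(n)).round(0), proj(toW([pad(th,.09,.017)[0],.06,pad(th,.09,.017)[1]],*v[:3]),bot.calibration(n),T_fixed(n)).round(0))
print(bot.read_position())
cv2.imwrite('pics/t3.png',cv2.resize(bot.camera('top')[110:290,200:400],None,fx=3.3,fy=3.3,interpolation=cv2.INTER_CUBIC)[:,:,::-1])
cv2.imwrite('pics/w3.png',bot.camera('wrist')[:,:,::-1])
E
```

```text
scene 0.86 [[266. 196.]] [[291. 217.]]
scene 0.5 [[265. 194.]] [[290. 214.]]
scene 0.15 [[265. 199.]] [[289. 216.]]
scene 0.05 [[265. 201.]] [[289. 217.]]
top 0.86 [[306. 171.]] [[276. 161.]]
top 0.5 [[307. 193.]] [[278. 175.]]
top 0.15 [[307. 208.]] [[278. 185.]]
top 0.05 [[307. 211.]] [[279. 187.]]
[ 0.58573781 -0.03799534  0.15754407]
```

View pics/t3.png

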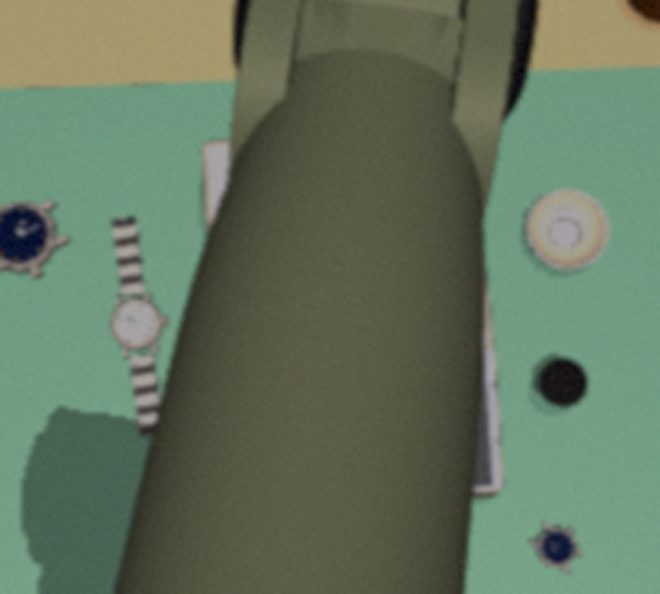

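View pics/w3.png

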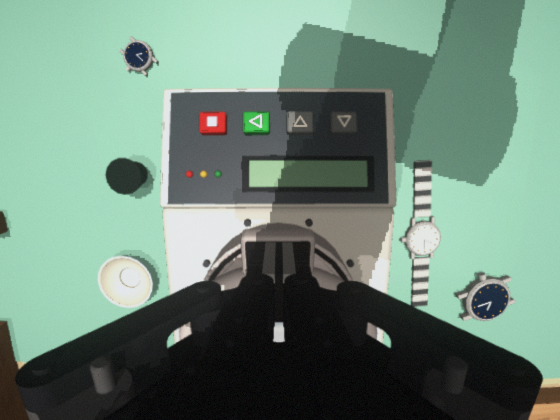

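```bash
python3 - <<'E'
from h import *
v=np.load('v.npy')
def tgt(th,n=.017):
    p=pad(th,n=n); return toW([p[0],0,p[1]],*v[:3])[0]
q=q_tool(v[2],0)
print(bot.move_linear(tgt(.06),speed=.05,rotation=q,until_force=10),bot.read_ft_force(),bot.read_position())
hit=bot.move_linear(tgt(0,.005),speed=.015,until_force=10)
print(hit,tgt(0),bot.read_position(),bot.read_ft_force(),bot.read_ft_force(),bot.read_clock())
cv2.imwrite('pics/s4.png',cv2.resize(bot.camera('scene')[150:300,180:380],None,fx=3.5,fy=3.5,interpolation=cv2.INTER_CUBIC)[:,:,::-1])
cv2.imwrite('pics/w4.png',bot.camera('wrist')[:,:,::-1])
E
```

```text
False [ 0.79767312 -0.72400717  0.86027444] [ 0.58224642 -0.03805921  0.14425428]
False [ 0.58098964 -0.03809534  0.135     ] [ 0.58117348 -0.03807092  0.12306683] [-0.21571456 -0.20377364  0.3004556 ] [-0.21571456 -0.20377364  0.3004556 ] 11.0583
```

View pics/w4.png

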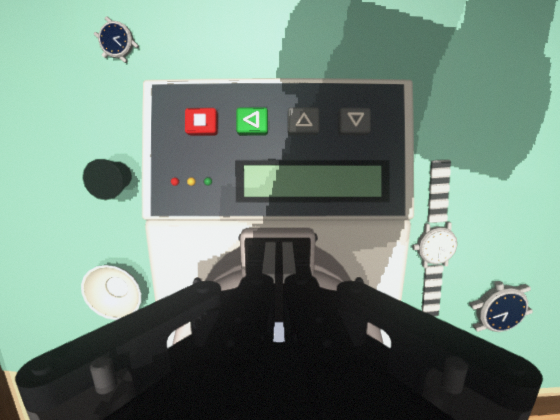

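View pics/s4.png

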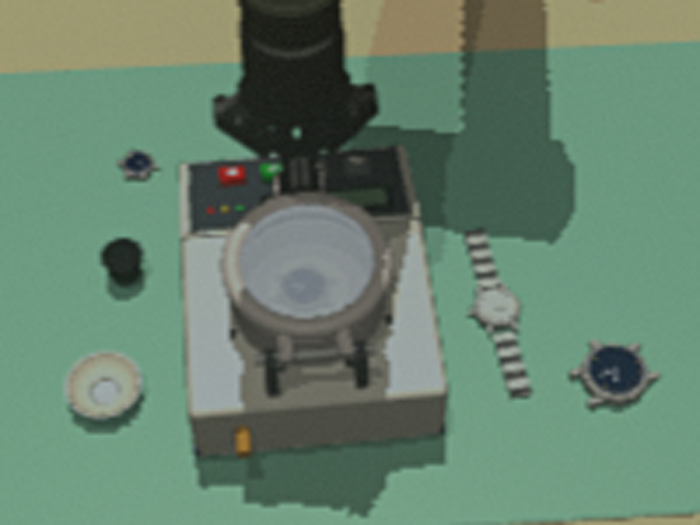

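```bash
python3 - <<'E'
from h import *
v=np.load('v.npy')
print(bot.read_gripper_width(),bot.read_ft_force(),bot.read_joint_efforts(),bot.read_position())
im=bot.camera('scene')[:,:,::-1].copy(); c=bot.calibration('scene');T=T_fixed('scene')
big=cv2.resize(im[180:290,215:325],None,fx=7,fy=7,interpolation=cv2.INTER_CUBIC)
big2=big.copy()
a=np.linspace(0,2*np.pi,60)
for th,col in((0,(0,0,255)),(.1,(0,255,0)),(.2,(255,0,0))):
    pp=[]
    for t in a:
        p=pad(th,.075+.066*np.cos(t),.012); pp.append([p[0],.066*np.sin(t),p[1]])
    px=(proj(toW(pp,*v[:3]),c,T)-[215,180]+.5)*7
    cv2.polylines(big2,[px.astype(np.int32)],True,col,1)
cv2.imwrite('pics/s5.png',cv2.resize(np.hstack([big,big2]),(800,400)))
w=bot.camera('wrist')[190:310,180:380,::-1]; cv2.imwrite('pics/w5.png',cv2.resize(w,None,fx=4,fy=4,interpolation=cv2.INTER_CUBIC))
w=np.clip(cv2.imread('pics/w5.png').astype(float)*2.5,0,255).astype(np.uint8);cv2.imwrite('pics/w5.png',w)
E
```

```text
-2.057547337191114e-05 [-0.27881505 -1.05651013 -0.24188131] [ 1.37397205e-02 -4.87540948e+01  2.42592680e+01 -1.25440559e-01
  1.96653994e-02 -8.23364348e-05] [ 0.58115222 -0.03810788  0.12305407]
```

View pics/s5.png

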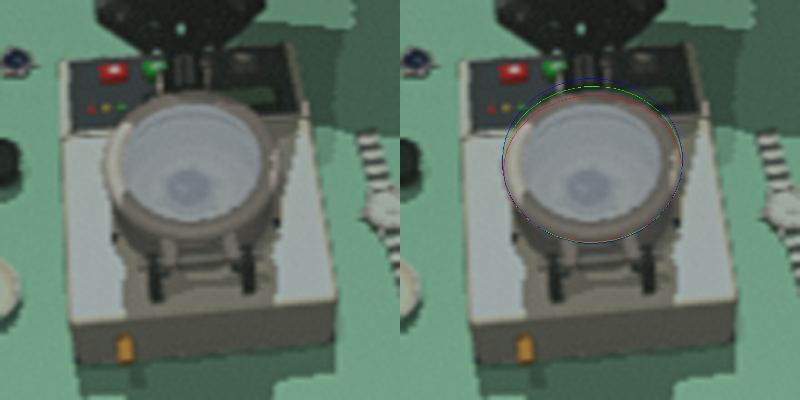

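View pics/w5.png

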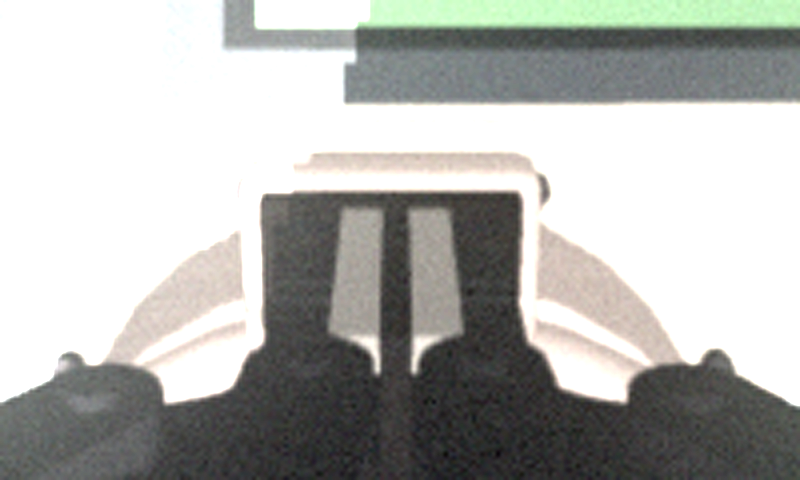

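```bash
python3 - <<'E'
from h import *
v=np.load('v.npy')
f0=bot.read_ft_force(); p=np.array(bot.read_position())
for i in range(12):
    p[2]-=.0015
    hit=bot.move_linear(p,speed=.01,until_force=8); f=bot.read_ft_force()
    print(hit,bot.read_position().round(4),f.round(1),round(bot.read_clock(),2))
    if hit or f[2]>10: break
cv2.imwrite('pics/w6.png',np.clip(2.5*cv2.resize(bot.camera('wrist')[190:310,180:380,::-1],None,fx=4,fy=4,interpolation=cv2.INTER_CUBIC).astype(float),0,255))
E
```

```text
False [ 0.5812 -0.0381  0.1215] [-0.1 -0.8  0.7] 11.56
False [ 0.5811 -0.0381  0.1199] [-0.2  0.3  0.3] 11.86
False [ 0.5811 -0.0381  0.1185] [-0.4  0.6  0.2] 12.16
False [ 0.5811 -0.0381  0.1169] [ 0.6  0.6 -0.2] 12.46
False [ 0.5812 -0.0381  0.1156] [-0.4  0.6  2.4] 12.76
False [ 0.581  -0.0381  0.1142] [-1.6  0.5  3.5] 13.06
False [ 0.5809 -0.0382  0.1129] [-2.5 -0.   8.3] 13.36
False [ 0.5809 -0.0382  0.1118] [-4.8  0.2  9.4] 13.66
False [ 0.5808 -0.0382  0.1106] [-5.1 -0.3 10.5] 13.96[ WARN:0@5.912] global loadsave.cpp:1063 imwrite_ Unsupported depth image for selected encoder is fallbacked to CV_8U.
```

View pics/w6.png

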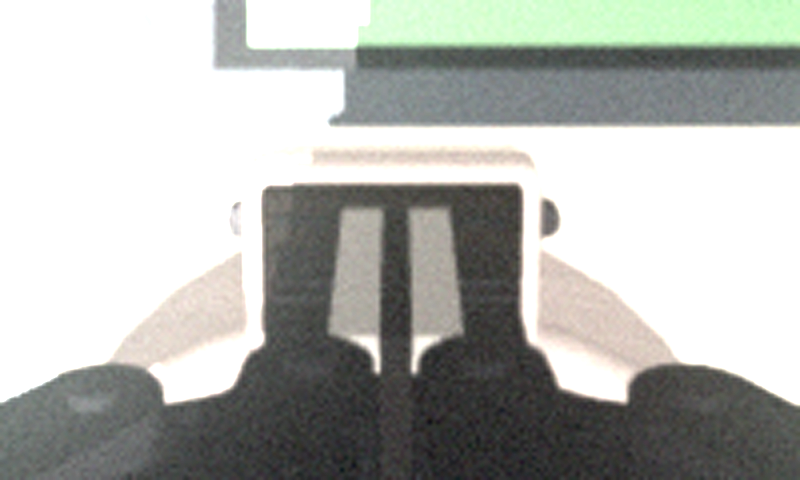

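```bash
python3 - <<'E'
from h import *
v=np.load('v.npy'); th=v[3];t=.4*th;p0=pad(th);c=bot.calibration('scene');T=T_fixed('scene')
for b in (.045,.055,.065,.075):
    print(b,proj(toW([p0[0]+b*np.sin(t),0,p0[1]+b*np.cos(t)],*v[:3]),c,T).round(1), 'pad',proj(toW([p0[0],0,p0[1]],*v[:3]),c,T).round(1))
P=bot.read_position(); print(P,[proj(P+[0,0,d],c,T).round(1)[0] for d in (0,.01,.02)],bot.read_ft_force(),bot.grip_depth)
im=cv2.imread('pics/s2.png'); cv2.imwrite('pics/s2z.png',cv2.resize(im[60:220,180:420],None,fx=3,fy=3))
im=bot.camera('scene')[:,:,::-1]; cv2.imwrite('pics/s6.png',np.clip(1.6*cv2.resize(im[170:250,215:325],None,fx=7,fy=7,interpolation=cv2.INTER_CUBIC).astype(float),0,255).astype(np.uint8))
E
```

```text
0.045 [[266.  190.2]] pad [[266.  196.4]]
0.055 [[266.  188.8]] pad [[266.  196.4]]
0.065 [[266.  187.3]] pad [[266.  196.4]]
0.075 [[266.  185.8]] pad [[266.  196.4]]
[ 0.58083217 -0.03823535  0.11058387] [array([265.5, 207.8]), array([265.4, 205.7]), array([265.3, 203.5])] [-5.16598874 -0.12606023 10.97866774] 0.0187
```

View pics/s2z.png

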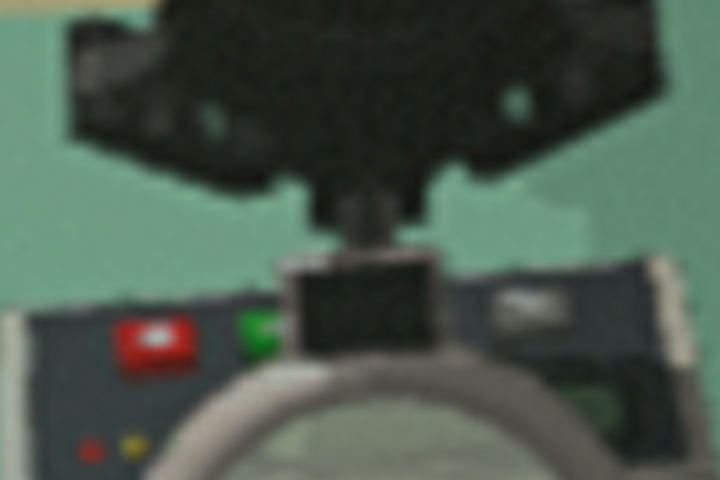

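View pics/s6.png

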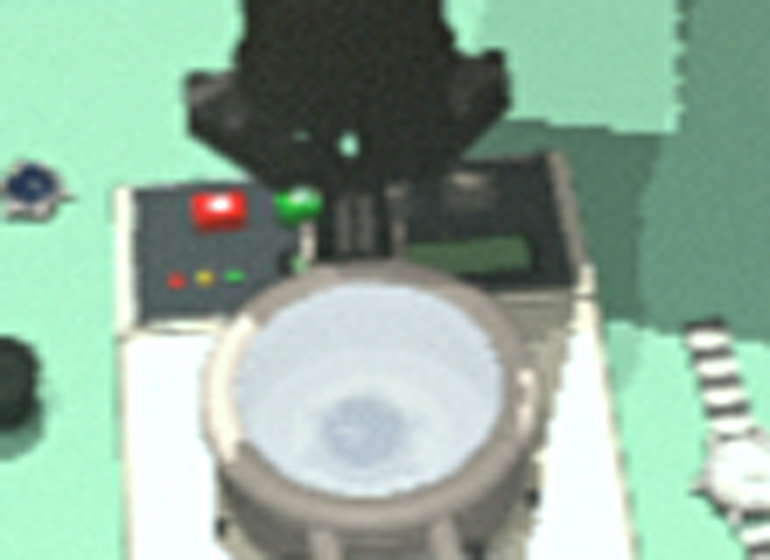

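View pics/w2.png

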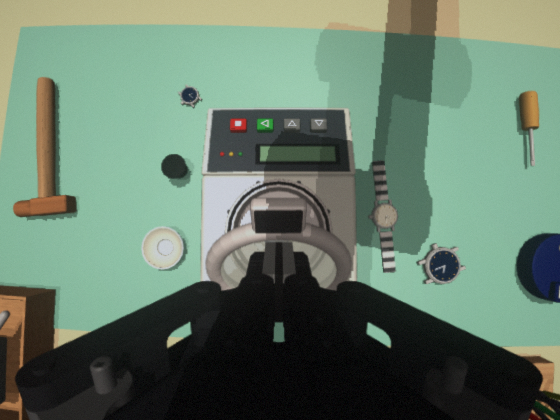

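```bash
python3 - <<'E'
from h import *
v=np.load('v.npy')
P=bot.read_position()
bot.move_linear(P+[0,0,.02],speed=.05); print(bot.read_ft_force().round(2))
Pn,Qn=bot.read_position(),bot.read_tool_rot(); im1=bot.camera('wrist'); np.savez('w7.npz',P=Pn,Q=Qn)
bot.move_linear(P+[-.10,0,.08],speed=.15)
cv2.imwrite('pics/w7.png',np.clip(2*im1[:,:,::-1].astype(float),0,255).astype(np.uint8))
im=bot.camera('scene')[:,:,::-1]
cv2.imwrite('pics/s7.png',np.clip(1.6*cv2.resize(im[170:270,215:325],None,fx=7,fy=6,interpolation=cv2.INTER_CUBIC).astype(float),0,255).astype(np.uint8))
print(bot.read_clock())
c=bot.calibration('scene');T=T_fixed('scene')
for th in(0,.03,.06): print(th,[((proj(toW([pad(th,a)[0],y,pad(th,a)[1]],*v[:3]),c,T)[0]-[215,170])*[7,6]).round(0) for a,y in((.138,.017),(.138,-.017),(.160,.017),(.160,-.017))])
E
```

```text
[ 0.43  0.27 -0.6 ]
15.6583
0 [array([397., 211.]), array([311., 217.]), array([392., 174.]), array([307., 180.])]
0.03 [array([397., 206.]), array([311., 212.]), array([392., 169.]), array([307., 174.])]
0.06 [array([397., 202.]), array([311., 208.]), array([392., 163.]), array([307., 169.])]
```

View pics/w7.png

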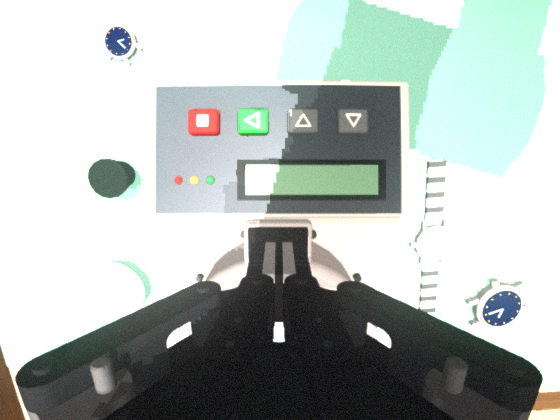

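View pics/s7.png

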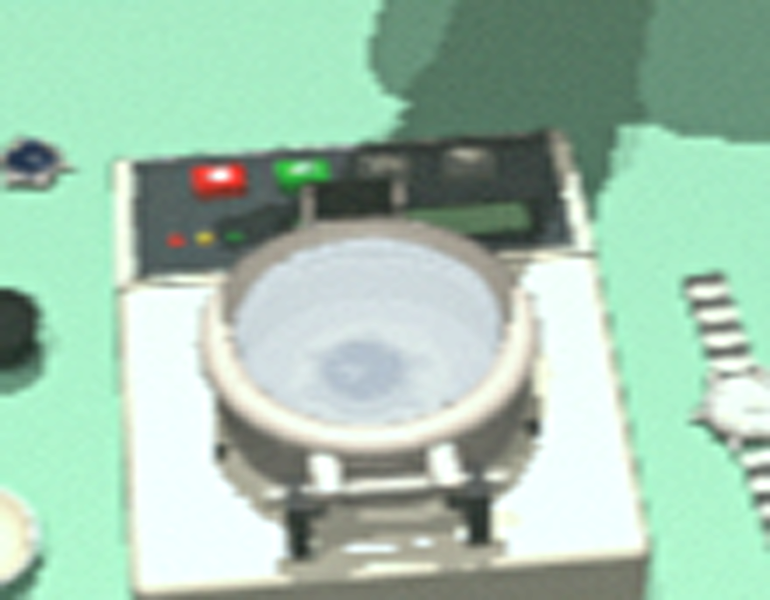

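```bash
python3 - <<'E'
from h import *
v=np.load('v.npy'); D=np.load('w7.npz'); c=bot.calibration('wrist')
print(proj(model(v)[:4],c,T_wrist(D['P'],D['Q'])).round(1))
k=pan(v[4],.009); n=np.array([-np.sin(SL),0,np.cos(SL)]); g=np.array([k[0],-.018,k[1]])
q=q_tool(v[2],-SL)
W=lambda h:toW(g+n*h,*v[:3])[0]
print(W(0))
bot.move_pose(W(.06),q); bot.move_linear(W(.018),speed=.1)
P,Q=bot.read_position(),bot.read_tool_rot(); im=bot.camera('wrist'); np.savez('w8.npz',P=P,Q=Q)
cv2.imwrite('pics/w8.png',np.clip(2*im[:,:,::-1].astype(float),0,255).astype(np.uint8))
im=bot.camera('scene')[:,:,::-1]
cv2.imwrite('pics/s8.png',np.clip(1.6*cv2.resize(im[150:250,215:325],None,fx=7,fy=6,interpolation=cv2.INTER_CUBIC).astype(float),0,255).astype(np.uint8))
print(bot.read_clock(),bot.read_ft_force())
E
```

```text
[[352.6 121.3]
 [303.  121. ]
 [253.2 121. ]
 [203.7 121.3]]
[ 0.51214099 -0.05892038  0.0697202 ]
16.8667 [-0.52148526 -0.33154564 -0.26354076]
```

View pics/w8.png

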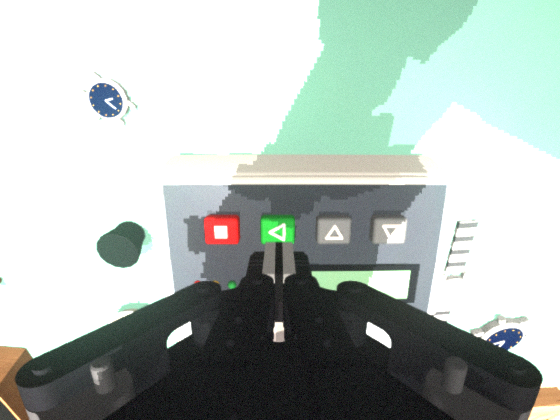

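View pics/s8.png

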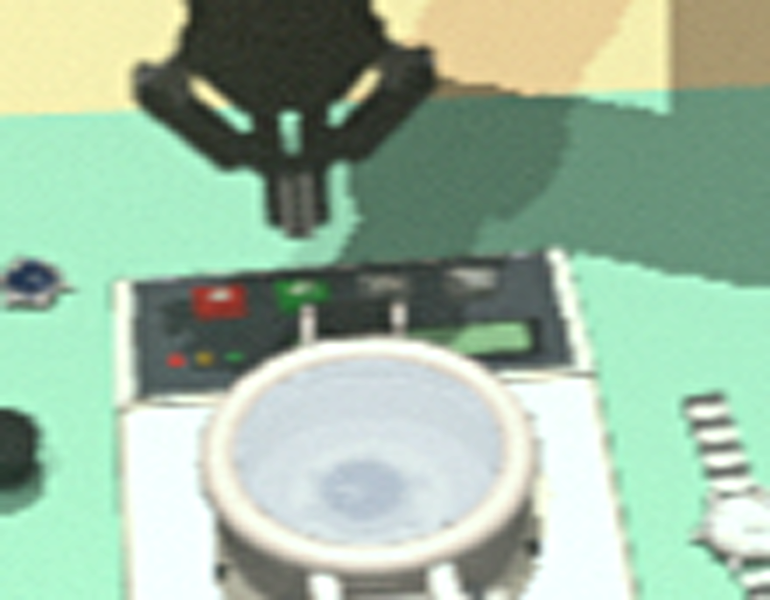

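```bash
python3 - <<'E'
from h import *
v=np.load('v.npy')
k=pan(v[4],.009); n=np.array([-np.sin(SL),0,np.cos(SL)]); g=np.array([k[0],-.018,k[1]])
W=lambda h:toW(g+n*h,*v[:3])[0]
nw=toW(g+n,*v[:3])[0]-toW(g,*v[:3])[0]
f0=bot.read_ft_force()
hit=bot.move_linear(W(-.008),speed=.04,until_force=4); print(hit)
h=-.008
while h>-.034 and not hit:
    h-=.001
    hit=bot.move_linear(W(h),speed=.02,until_force=8)
    fs=np.array([bot.read_ft_force()@nw]); P=bot.read_position()
    print(round(h,4),hit,round(float((P-W(0))@nw)*1e3,1),round(float((bot.read_ft_force())@nw),2))
    if fs.mean()>5: break
print(bot.read_clock())
im=bot.camera('wrist')
cv2.imwrite('pics/w9.png',np.clip(2*im[:,:,::-1].astype(float),0,255).astype(np.uint8))
im=bot.camera('scene')[:,:,::-1]
cv2.imwrite('pics/s9.png',np.clip(1.6*cv2.resize(im[150:250,215:325],None,fx=7,fy=6,interpolation=cv2.INTER_CUBIC).astype(float),0,255).astype(np.uint8))
E
```

```text
False
-0.009 False -8.9 -0.23
-0.01 False -10.0 0.14
-0.011 False -11.1 -0.42
-0.012 False -12.1 0.03
-0.013 False -13.1 0.68
-0.014 False -14.1 -0.88
-0.015 False -15.1 -0.49
-0.016 False -16.1 0.2
-0.017 False -17.1 -0.92
-0.018 False -18.1 -0.36
-0.019 False -19.0 2.37
-0.02 False -20.0 2.89
-0.021 False -21.0 2.66
-0.022 False -22.0 2.84
-0.023 False -23.0 4.25
-0.024 False -23.9 6.54
21.6667
```

View pics/w9.png

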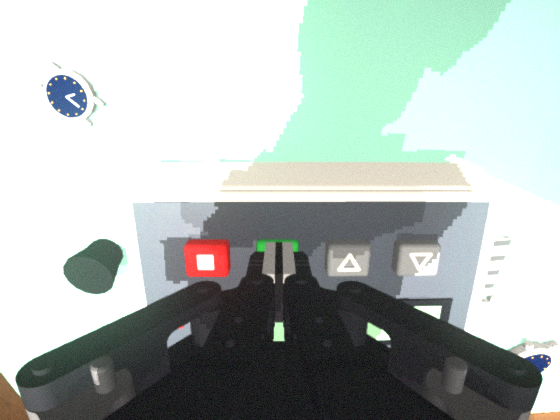

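View pics/s9.png

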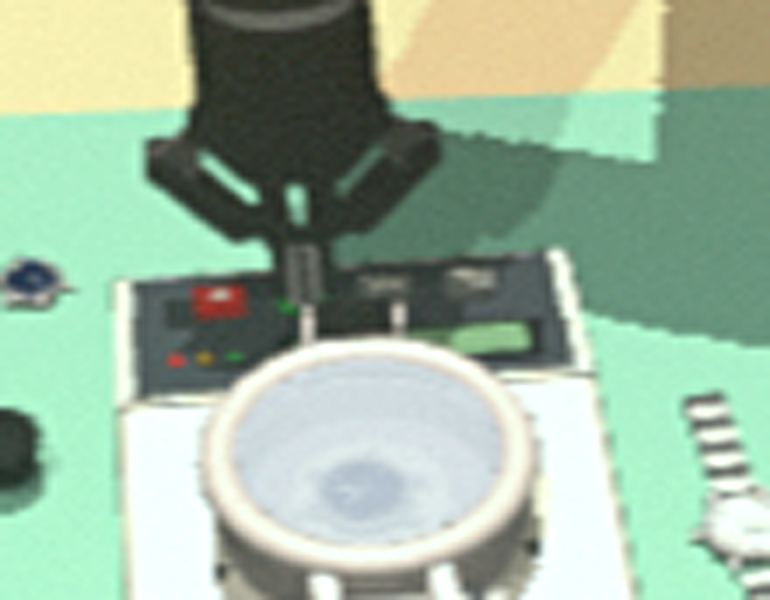

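```bash
python3 - <<'E'
from h import *
v=np.load('v.npy')
k=pan(v[4],.009); n=np.array([-np.sin(SL),0,np.cos(SL)]); g=np.array([k[0],-.018,k[1]])
W=lambda h:toW(g+n*h,*v[:3])[0]
nw=toW(g+n,*v[:3])[0]-toW(g,*v[:3])[0]
def F():
    a=[]
    for _ in range(6): bot.wait(.03); a.append(bot.read_ft_force()@nw)
    return round(float(np.mean(a)),2)
print(F()); bot.move_linear(W(-.0246),speed=.01,until_force=6); print(F())
bot.move_linear(W(.03),speed=.06); print('free',F())
bot.move_linear(W(.12),speed=.2)
p=bot.read_position(); bot.move_pose(p+[-.08,-.1,.08],bot.read_tool_rot())
P,Q=bot.read_position(),bot.read_tool_rot(); 
for nme in('top','scene'):
    im=bot.camera(nme)[:,:,::-1]; im=im[120:290,200:400] if nme=='top' else im[150:290,180:380]
    cv2.imwrite(f'pics/{nme}10.png',np.clip(1.6*cv2.resize(im,None,fx=3.5,fy=3.5,interpolation=cv2.INTER_CUBIC).astype(float),0,255).astype(np.uint8))
print(bot.read_clock())
E
```

```text
7.46
9.47
free 0.19
25.025
```

View pics/top10.png

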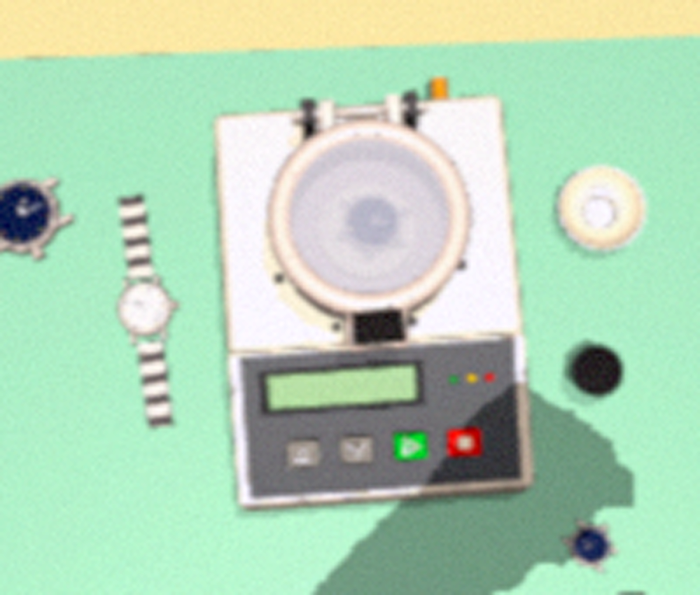

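View pics/scene10.png

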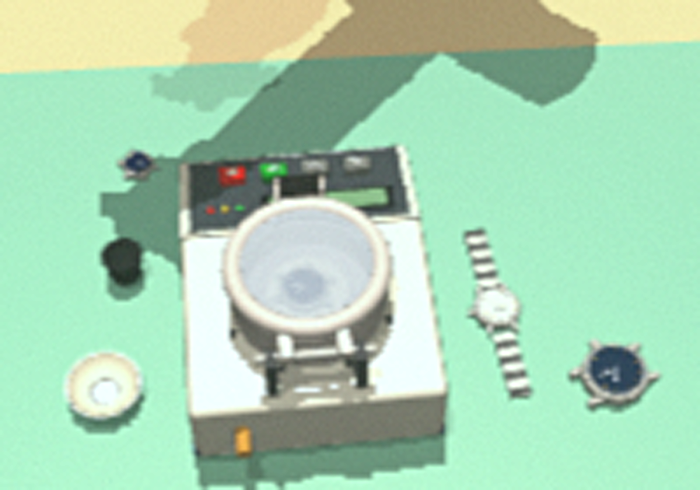

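```bash
python3 -c "
from cell import bot
print(bot.read_ft_force(),bot.read_clock(),bot.close_job())"
```

```text
the job is handed in; nothing more can be done
[ 0.05141385  0.23975903 -0.04906119] 25.025 None
```

I pushed the lid down on its thumb pad with the shut fingertips until it seated at about 11 N. I then pressed the green start key along its normal and let it go. The job was handed in at 25.0 s on the robot's clock, with the arm clear and the wrist force near zero.

- **Lid:** after I let go, the pad's position in the scene and top pictures matched a lid angle of about 0, and it stayed shut through the key press.
- **Start key:** the force rose over about 6 mm from first contact and ended at about 9.5 N. That is about twice the 4.7 N needed for full travel, so it was firmer than it had to be. The force then fell back to zero when I released the key. In the last pictures the key looks level with the others again.
- **Everything else:** the fingers came close to no other key, and the watch and the things near the tester look unmoved in the last pictures. Those pictures were cropped, so I did not recheck the mallet, screwdriver or battery meter.

**Disagreement:** both contacts came about 18 mm farther along the tool than the reported TCP and my camera fit predicted. The shut fingertips seem to sit that far behind the TCP, so I relied on force readings to find contact. The wrist force also barely registered the 2 to 3 N expected while the lid was swinging, so I judged that stretch from the pictures.

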